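# Shut and clamp the steel service case

## Task

Close the packed steel service case so that it travels rain-tight: push its lid down until it stays down on its catch, then swing the loop of the draw latch on its front up over the hook on the lid and push the latch lever down, past centre, until it lies flat and the lid is clamped on its rubber seal. Leave the other things on the bench where they are.

Things in the scene. Friction and masses are not known exactly. Their poses are not given: they have to be found in the camera images.
- case: Grey steel case, fixed to the bench, 220 deep (x) x 200 wide (y), rim 140 high; lid shut: top at z 170. Origin: centre of its underside. In its frame (mm here and below) -x is the front with the latch, z up, front face x -110. Latch and hook are in the middle, y 0. Lid hinge: line along y at x 113, z 141. Tool tray inside.
- case_lid (a joint): Lid angle, rad: 0 = pressed fully home, grows as it opens. It starts 0.6 to 1.0 open and stays put; the hinge spring lifts it from lower angles. Pressed down at the front edge (up to about 10 N) it clicks past a ball catch near 0.04 and then stays at about 0.025, resting on the soft seal. Only the latch draws it below 0.015 (clamped: about 0.009).
- lid_edge (a point): Middle of the lid's front top edge; 223 in front of the hinge line and 29 above it when the lid is shut. The lid's top near this edge is flat and free.
- keeper (a point): Where the axis of the loop's crossbar lies when seated in the lid's hook; at (-131, 0, 152.5) in the case frame with the lid at 0, moves with the lid. Its x, z are the lid's. The hook is open upward, 26 wide in y; its slot is 15 wide in x; the front lip is 4 thick, starts 7 in front of this point and tops out 4 above it. Behind the slot a block, 13 thick, joins it to the lid.
- latch_lever (a joint): Lever angle, rad: 0 = hangs flat down, closed; grows as it swings out and up, to 2.6. Starts 0.5 to 1.0, light friction; lever: steel plate 30 wide, 78 long from its pivot, outer face 9 outside the pivot axis; last 22 bent outward 0.4 rad. With the loop hooked it stands at 1.0 to 1.3; to close, its end needs up to about 8 N; dead centre near 0.22, then it snaps to 0.
- lever_pivot (a point): Middle of the lever's pivot axis (along y), at (-137, 0, 107.5) in the case frame.
- lever_tip (a point): Middle of the lever's free end, outer side.
- latch_loop (a joint): Angle of the loop against the lever, rad: 0 = lying on the lever's outer face, grows as it swings out and up; up to 3.3, seated and clamped 2.9. Its pivot is 14 from the lever's, 0.15 rad nearer the case than the lever's line; the loop leans (lever + loop + 0.26) rad out from straight down. Starts 0.25 to 0.65, light friction. Lifting the loop swings the lever out with it.
- loop_bar (a point): Middle of the loop's crossbar, 60.8 from the loop's pivot axis. Crossbar along y, 9 thick, 56 long over its flat end caps (11 across), which a gripper can pinch from both ends, letting the loop turn; two thin side arms at y +-20 straddle lever and hook. It slowly slips in the pads when turned under load.
- pedal: Black bicycle pedal, 78 x 94 x 22 mm, lying right of the case; leave it alone.
- tape_measure: Yellow tape measure, 75 x 31 x 60 mm, standing left of the case, near its front; leave it alone.
- torch: Black pocket torch, 25 x 96 x 25 mm, lying left of the case, farther back; leave it alone.
- brush: Small brush with a long thin handle, 18 x 175 x 24 mm, at the left of the bench; leave it alone.
- hex_t: T-handled hex key, 156 x 86 x 19 mm, lying at the right; leave it alone.

How it is judged:
On the way, in this order (a step that is already met when the one before it is completed fails the run):
1. the lid is down on its catch (value of joint case_lid below 0.04 rad), for 0.2 s.
2. the loop's crossbar lies in the hook of the lid while the lever is still open (x of loop_bar in the frame of keeper between -0.007 and 0.007 m and z of loop_bar in the frame of keeper between -0.006 and 0.005 m and value of joint case_lid below 0.04 rad and value of joint latch_lever above 0.4 rad), for 0.2 s.
At the end, for the whole second after the job is handed in: The lever lies flat (within 0.10 rad of its closed stop, past dead centre), the loop's crossbar is seated in the lid's hook (within 7 mm front to back and 5 mm in height) and the lid is clamped down on its seal (below 0.015 rad), all at rest (value of joint latch_lever below 0.1 rad and value of joint case_lid below 0.015 rad and x of loop_bar in the frame of keeper between -0.007 and 0.007 m and z of loop_bar in the frame of keeper between -0.006 and 0.005 m and velocity of joint latch_lever below 0.05 rad/s); the robot touches nothing.
It fails at once if a thing beside the case (pedal, tape measure or torch) is moved by more than 30 mm (distance of any of pedal, tape_measure, torch from where it was at the start of the episode above 0.03 m).
It fails at once if another loose thing on the bench (brush or T-handled key) is moved by more than 30 mm (distance of any of brush, hex_t from where it was at the start of the episode above 0.03 m).
It also fails if it takes over 58 s, if anything falls off the work surface, if the arm or the gripper's body presses on something with over 40 N, if the wrist force passes 120 N, or if a joint passes its speed limit or range.

## Robot

A 6-joint arm with a two-finger parallel gripper is mounted at the origin on a cart in front of the work surface, level with it; the furniture and walls round the work are solid. World frame = base frame: x ahead of the robot, y to its left, z up, the work surface at z = 0. Lengths are in m, angles in rad, forces in N, time in s.
With the tool pointing down it reaches from about 0.25 to 0.775 m from the base axis. Payload 4 kg.
Tool frame: the origin (TCP) lies between the finger pads; the fingertips stand 14 mm ahead of it and the grasp point (between the pads) lies 5 mm behind it; z points along the fingers, y is the line along which they close (so a half turn about z gives the same grasp; the last joint's range is limited). The gripper opens to 94 mm and grips with 3 to 60 N. Pads are 16 mm wide; open, the fingers measure 119 mm over their backs; the gripper's body (75 mm by 177 mm) begins 78 mm behind the grasp point.
Start: joints at [-0.103, 0.087, 1.371, -0, 1.684, -0.103], TCP at [0.55, -0, 0.22] pointing down, gripper open.
Joint ranges: [-3.1, 3.1], [-0.76, 2.03], [0.27, 2.55], [-1.08, 4.22], [0.17, 2.65], [-2.57, 2.57]. Speed limits (rad/s): [2.79, 2.79, 3.14, 3.14, 3.14, 3.14].

## Interface

Orientations are given as [roll, pitch, yaw] about the fixed x, y, z axes, in that order (R = Rz(yaw) Ry(pitch) Rx(roll)).
In Python, from bench import robot, snapshot gives the robot as it stands.
- The arm moves only by the tool carry_out, never from a script. Its argument "motion" is text: rows parted by semicolons, each of 4 numbers parted by spaces: the shift along the tool's x, y, z each as a share of 0.15 m, from -1 to 1, then the turn about the tool's z as a share of 180 degrees, from -1 to 1. A call has exactly 8 rows; each row is the pose to reach, as a shift and turn from the pose commanded when the call began, along the tool's axes at that moment, turning the shorter way round; what a row does not reach only later rows make up. A row lasts 1/10 s, in which the tool goes at most 50 mm and 8.59 degrees, less where a joint would pass 70% of its speed; a pose out of reach is approached as far as the arm can. A call with a number of a shift or a turn outside -1 to 1 is refused whole. A call with a gripper value outside its range is refused whole. "grip" is the opening, from -1 (shut) to 1 (fully open), set as the call begins (left out, the last holds). The fingers move at their own pace and stop on an object; the grip force is fixed at half the most. Time passes only in rows, so rows that repeat a pose let the fingers close, or fill a call up. It gives the time, the measured TCP pose, the force, the opening and the grip force at its end, in the units of the state.
- robot.get_obs(): the state, without advancing time (a new reading comes with each control period).
- snapshot(name): name is "scene" or "side" or "wrist"; returns a dict with "image" (480x640x3 uint8, red, green, blue), "fx", "fy", "cx", "cy" (pixels), "pose" (4x4, takes a point from camera to world coordinates); the wrist camera has in their place "hand_eye" (4x4, takes a point from camera to tool coordinates, whose origin is the TCP and whose axes are the flange's). Camera axes: x right, y up, looking along -z (the intrinsics and any distortion apply to the point x, -y, -z); pixel columns grow to the right and rows downward; lengths in m; the calibration is good to about 2 mm. A picture is of the moment at which its call begins: read the wrist's pose just before it. There is no depth.
- robot.close_job(): hands the job in; it is judged then, once.
The state is a dict: "time": time; "joint_positions": joint angles; "qvel": joint speeds; "joint_torque": joint torques, N m; "tool_pos": TCP position; "ee_rot": TCP orientation; "wrist_force": force on the tool from outside, world axes, zero at the start; "wrist_torque": the same for the moment, N m; "width": finger opening in m; "finger_force": force on a finger pad.
Only numpy, scipy, OpenCV 4.12 (cv2) and the standard library are available. Lean on these libraries where they do the work, as an engineer would, in place of code of your own. Each camera call takes 0.05 s, during which the arm holds its last target. There are 200 camera calls.

## Working session

There is one attempt and no reset: what is moved stays moved. The work goes in short steps, Python scripts to look and compute and a tool call to move; the robot and the scene stay as the last step left them, time stands still between calls to the robot, and variables do not carry over. Pictures are saved under pics/ and viewed, at most 10 in all, crops included, and the job is handed in when it is done.

Besides the shell and the picture viewer there is one more tool, called after ">>>" in YAML: its name, and indented under it one key for each argument. carry_out: Moves the arm, as the interface text tells. Shift numbers are shares of 0.15 m and turn numbers shares of 180 degrees, none past 1 either way. Its arguments: {"type":"object","properties":{"motion":{"type":"string"},"grip":{"type":"number"}},"required":["motion"]}

```bash
ls; mkdir -p pics
python3 - <<'E'
from bench import robot, snapshot
import cv2,numpy as np
print(robot.get_obs())
for n in ["scene","side","wrist"]:
    s=snapshot(n); cv2.imwrite(f"pics/{n}0.png",s["image"][:,:,::-1])
    print(n,{k:np.round(v,4).tolist() for k,v in s.items() if k!="image"})
E
```

```text
pics
{'time': 0.0, 'joint_positions': array([-1.03119845e-01,  8.79285824e-02,  1.37225115e+00, -1.36828863e-05,
        1.68359189e+00, -1.03096631e-01]), 'qvel': array([-1.61269060e-03,  4.54521717e-04, -1.08594083e-03,  6.13872000e-04,
        7.16320015e-05, -9.86224165e-04]), 'joint_torque': array([ 1.28542815e-03, -3.40182602e+01, -3.02423716e+01,  7.18220207e-02,
        3.29729996e-02, -1.13141955e-04]), 'tool_pos': array([5.49479667e-01, 3.37123114e-05, 2.18320161e-01]), 'ee_rot': array([-3.13942385e+00, -2.10719943e-04,  1.57077136e+00]), 'wrist_force': array([ 0.49250112,  0.08460927, -0.60365973]), 'wrist_torque': array([-0.01427679, -0.04691669,  0.02407728]), 'finger_force': 0.0, 'width': 0.09366993321725477}
scene {'fx': 466.749, 'fy': 466.749, 'cx': 311.7772, 'cy': 242.2352, 'pose': [[0.4392, 0.5425, -0.7161, -0.2744], [-0.8984, 0.2696, -0.3467, -0.4601], [0.005, 0.7956, 0.6058, 0.9055], [0.0, 0.0, 0.0, 1.0]]}
side {'fx': 592.7385, 'fy': 592.7385, 'cx': 323.0514, 'cy': 236.7234, 'pose': [[0.104, 0.7237, -0.6822, -0.6667], [-0.9946, 0.0736, -0.0735, -0.1816], [-0.0029, 0.6861, 0.7275, 1.4934], [0.0, 0.0, 0.0, 1.0]]}
wrist {'fx': 368.579, 'fy': 368.579, 'cx': 314.2574, 'cy': 241.9743, 'hand_eye': [[-0.0003, 0.9648, 0.2631, 0.0763], [1.0, 0.0005, -0.0005, 0.0], [-0.0006, 0.2631, -0.9648, -0.1655], [0.0, 0.0, 0.0, 1.0]]}
```

View pics/scene0.png

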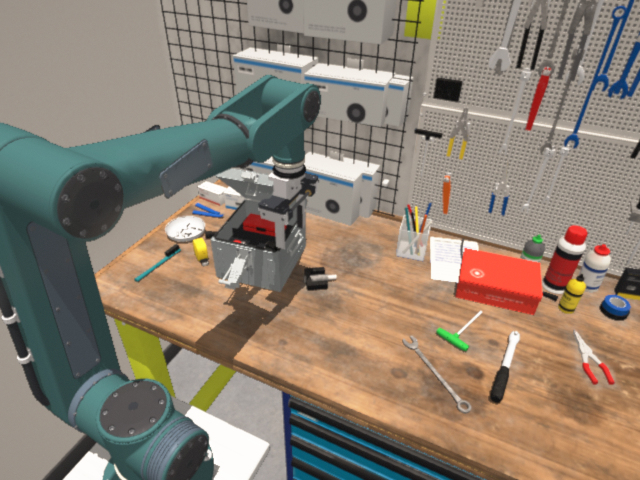

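View pics/side0.png

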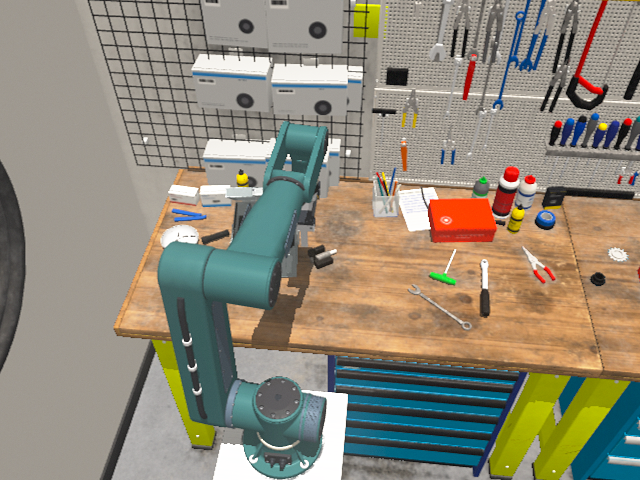

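The scene view shows the case at about (260,245) with its latch at about (238,262); the side view is mostly blocked by the arm. Next I look at the wrist view and an enlarged scene crop.

Run:
```python
import cv2
a=cv2.imread("pics/scene0.png")[160:310,170:370]
cv2.imwrite("pics/scene0c.png",cv2.resize(a,None,fx=4,fy=4,interpolation=cv2.INTER_CUBIC))
```

```text
(no output)
```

View pics/scene0c.png

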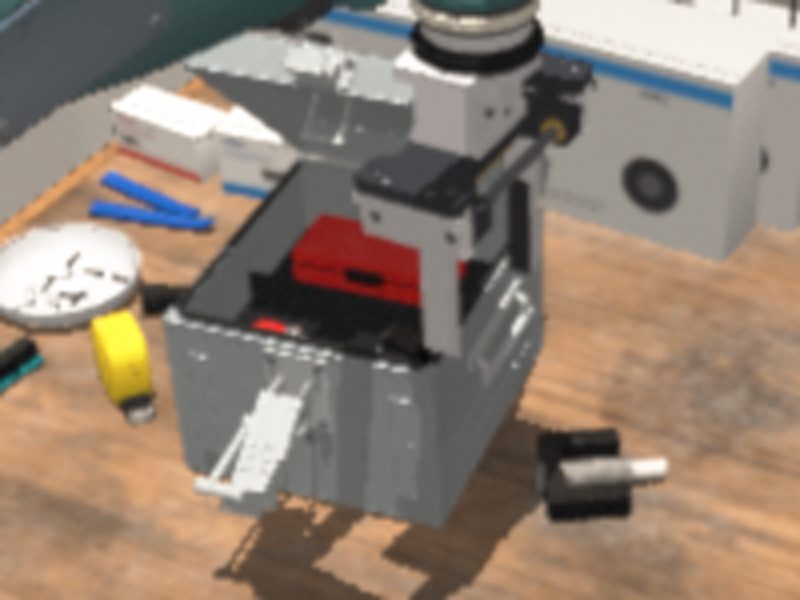

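View pics/wrist0.png

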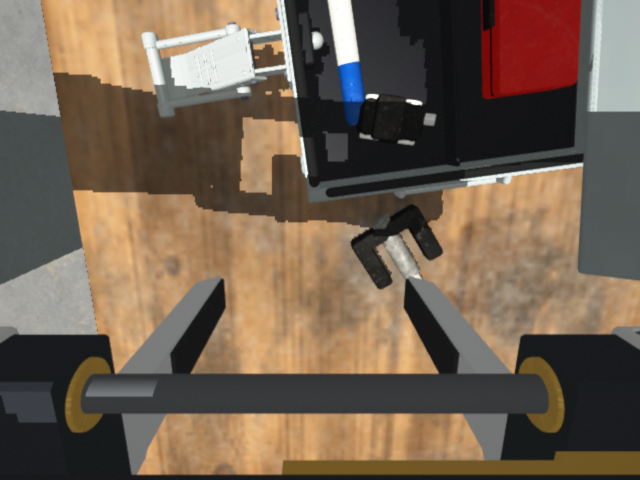

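The wrist view shows these points:
- Case front rim from about (280,0) to the front-right corner at (308,200).
- Right rim running on to (582,160).
- Crossbar ends at (148,38) and (167,113).
- Lid front edge at upper right, x ≈ 582.

I'll cast these rays.

```bash
cat > h.py <<'E'
import numpy as np, cv2
from bench import robot, snapshot
from scipy.spatial.transform import Rotation as R
def tool():
    o=robot.get_obs(); T=np.eye(4); T[:3,:3]=R.from_euler("xyz",o["ee_rot"]).as_matrix(); T[:3,3]=o["tool_pos"]; return T
def take(n,name):
    T=tool(); s=snapshot(n); cv2.imwrite(f"pics/{name}.png",s["image"][:,:,::-1])
    s["pose"]=T@s["hand_eye"] if n=="wrist" else s["pose"]
    return s
def ray(s,u,v):
    d=np.array([(u-s["cx"])/s["fx"],-(v-s["cy"])/s["fy"],-1]); return s["pose"][:3,3],s["pose"][:3,:3]@d
def onz(s,u,v,z):
    o,d=ray(s,u,v); return o+d*(z-o[2])/d[2]
def proj(s,p):
    c=s["pose"][:3,:3].T@(np.asarray(p)-s["pose"][:3,3]); return np.array([s["cx"]-s["fx"]*c[0]/c[2],s["cy"]+s["fy"]*c[1]/c[2]])
E
python3 - <<'E'
from h import *
np.set_printoptions(precision=4,suppress=True)
s=take("wrist","w1"); sc=take("scene","s1")
P=lambda u,v,z:onz(s,u,v,z)
a=P(308,200,.14);b=P(280,0,.14);c=P(582,160,.14)
print("corner",a,"front",b,"right",c)
print("yaws",np.degrees(np.arctan2(*(b-a)[:2]*[-1,1])),np.degrees(np.arctan2((c-a)[1],(c-a)[0])))
for z in(.08,.09,.1,.11,.12): 
    p,q=P(148,38,z),P(167,113,z); print(z,p,q,np.linalg.norm(p-q),"scenepx mid",proj(sc,(p+q)/2))
print("scene corners",onz(sc,170+167/4,160+312/4,.14),onz(sc,170+435/4,160+362/4,.14))
print("lid edge px 582,110",[P(582,112,z) for z in(.25,.27,.29,.31,.33)])
# gray-line refinement: print edges along rows
g=cv2.cvtColor(s["image"],cv2.COLOR_RGB2GRAY)
for v in (80,140,170): print(v,g[v,280:325].tolist())
E
```

```text
corner [0.5455 0.0387 0.14  ] front [0.5297 0.1558 0.14  ] right [0.7228 0.0647 0.14  ]
yaws 7.660499306966455 8.335139727028945
0.08 [0.426  0.1506 0.08  ] [0.4346 0.0978 0.08  ] 0.05345494710568598 scenepx mid [226.9143 287.4536]
0.09 [0.4301 0.1481 0.09  ] [0.4384 0.0971 0.09  ] 0.05169722412847919 scenepx mid [227.8855 283.8477]
0.1 [0.4342 0.1457 0.1   ] [0.4422 0.0964 0.1   ] 0.04993950115127241 scenepx mid [228.8628 280.219 ]
0.11 [0.4382 0.1433 0.11  ] [0.446  0.0957 0.11  ] 0.04818177817406565 scenepx mid [229.8464 276.5674]
0.12 [0.4423 0.1408 0.12  ] [0.4498 0.095  0.12  ] 0.04642405519685889 scenepx mid [230.8361 272.8925]
scene corners [0.5259 0.2315 0.14  ] [0.5592 0.0405 0.14  ]
lid edge px 582,110 [array([0.6418, 0.0861, 0.25  ]), array([0.6281, 0.0846, 0.27  ]), array([0.6144, 0.0831, 0.29  ]), array([0.6007, 0.0817, 0.31  ]), array([0.587 , 0.0802, 0.33  ])]
80 [71, 74, 78, 82, 81, 80, 88, 156, 234, 238, 220, 195, 232, 244, 211, 77, 41, 42, 46, 48, 46, 43, 41, 39, 35, 29, 23, 22, 21, 22, 22, 20, 22, 22, 22, 22, 21, 22, 37, 60, 63, 62, 62, 63, 62]
140 [154, 160, 167, 171, 176, 179, 179, 178, 177, 178, 178, 182, 186, 188, 190, 186, 182, 177, 171, 176, 201, 236, 234, 112, 45, 43, 44, 48, 46, 44, 42, 40, 35, 28, 22, 22, 22, 23, 20, 23, 22, 24, 23, 21, 24]
170 [54, 55, 58, 62, 65, 70, 69, 69, 69, 70, 69, 70, 73, 74, 75, 76, 74, 74, 73, 72, 79, 127, 198, 209, 194, 235, 240, 150, 53, 42, 45, 48, 48, 45, 43, 40, 35, 28, 24, 22, 22, 22, 20, 21, 22]
```

>>> carry_out:
  motion: "0 0 -0.33 0; 0 0 -0.67 -0.05; 0 0 -1 -0.09; 0.3 0.1 -1 -0.14; 0.6 0.2 -1 -0.19; 0.9 0.3 -1 -0.24; 1 0.48 -1 -0.28; 1 0.48 -1 -0.33"
  grip: -1

```text
time: 1.05
tool_pos: [0.624, 0.1529, 0.3655]
ee_rot: [-3.139, -0.004, 2.61]
wrist_force: [0.3, 0.2, -1.1]
width: 0.0336
finger_force: 0.0
```

Run:
```python
from h import *
print(robot.get_obs()["tool_pos"],robot.get_obs()["ee_rot"],robot.get_obs()["joint_positions"])
sc=take("scene","s2"); s=take("side","d2")
a=sc["image"][150:310,170:370]; b=s["image"][150:310,170:370]
cv2.imwrite("pics/c2.png",cv2.resize(np.vstack([cv2.resize(a,None,fx=3,fy=1.85),]),None,fx=1,fy=1)[:,:,::-1]) if 0 else cv2.imwrite("pics/c2.png",cv2.resize(np.hstack([a,b]),(800,320),interpolation=cv2.INTER_CUBIC)[:,:,::-1])
```

```text
[0.62400843 0.1528729  0.36554586] [-3.13914773 -0.00359863  2.61016598] [ 1.51842663e-01  3.34087755e-01  7.89376092e-01  4.17743652e-04
  2.02246311e+00 -8.87349872e-01]
```

View pics/c2.png

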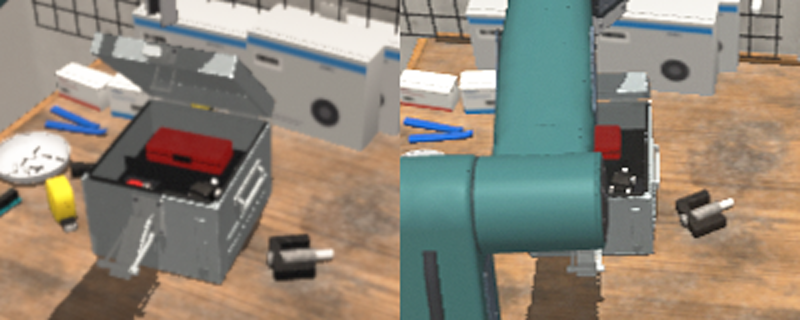

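>>> carry_out:
  motion: "0 0 0 -0.045; 0 0 0.05 -0.09; 0 0 0.1 -0.135; 0 0 0.15 -0.18; 0 0 0.2 -0.214; 0 0 0.25 -0.214; 0 0 0.3 -0.214; 0 0 0.3 -0.214"

```text
time: 1.95
tool_pos: [0.6179, 0.1489, 0.3292]
ee_rot: [-3.141, -0.003, -3.016]
wrist_force: [-10.6, -2.9, 12.8]
width: 0.0005
finger_force: 6.2
```

>>> carry_out:
  motion: "-0.05 0 -0.1 0; -0.05 0 -0.03 0; -0.05 0 0.05 0; 0.03 0 0.13 0; 0.1 0 0.21 0; 0.17 0 0.3 0; 0.23 0 0.39 0; 0.28 0 0.48 0"

```text
time: 2.75
tool_pos: [0.5793, 0.144, 0.2498]
ee_rot: [-3.141, -0.002, -3.013]
wrist_force: [2.4, 0.0, 1.1]
width: 0.0004
finger_force: 0.8
```

>>> carry_out:
  motion: "0.04 0 0.08 0; 0.08 0 0.15 0; 0.1 0 0.24 0; 0.12 0 0.32 0; 0.14 0 0.39 0; 0.155 0 0.45 0; 0.16 0 0.49 0; 0.16 0 0.52 0"

```text
time: 3.55
tool_pos: [0.5578, 0.1413, 0.187]
ee_rot: [-3.141, 0.013, -3.012]
wrist_force: [-15.5, -3.4, 52.8]
width: 0.0001
finger_force: 26.3
```

>>> carry_out:
  motion: "0 0 -0.1 0; 0 0 -0.25 0; 0 0 -0.4 0; 0.2 0 -0.53 0; 0.4 0 -0.53 0; 0.6 0 -0.53 0; 0.82 0 -0.53 0; 0.82 0 -0.53 0"
  grip: 1

```text
time: 4.35
tool_pos: [0.4314, 0.125, 0.2527]
ee_rot: [3.142, -0.002, -3.011]
wrist_force: [0.5, -0.6, -0.0]
width: 0.0612
finger_force: 0.0
```

Run:
```python
from h import *
print(robot.get_obs()["tool_pos"],robot.get_obs()["ee_rot"])
sc=take("scene","s3"); s=take("wrist","w3")
a=cv2.resize(sc["image"][190:310,190:310],(480,480),interpolation=cv2.INTER_CUBIC)
w=s["image"][:, 80:560]
cv2.imwrite("pics/c3.png",cv2.resize(np.hstack([w,a]),(800,400))[:,:,::-1])
```

```text
[0.43143911 0.12502579 0.25274603] [ 3.14151068e+00 -1.51713843e-03 -3.01092709e+00]
```

View pics/c3.png

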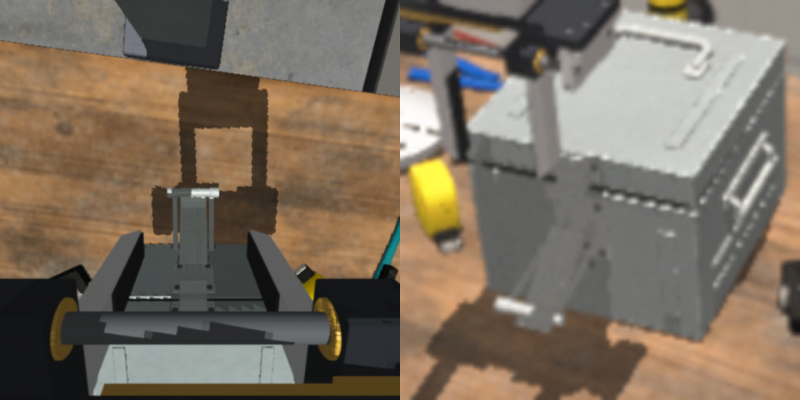

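Left is the wrist view, with crossbar ends at about (280,230) and (343,230) in full-image pixels. Right is the scene view, which shows the lid down. Next I measure the bar precisely.

Run:
```python
from h import *
np.set_printoptions(precision=4,suppress=True)
s=take("wrist","w4"); sc=take("scene","s4"); T=tool()
g=cv2.cvtColor(s["image"],cv2.COLOR_RGB2GRAY)
m=(g[215:250,265:360]>140).astype(np.uint8)
n,l,st,c=cv2.connectedComponentsWithStats(m); print(st,c+[265,215])
k=np.argmax(st[1:,4])+1; v,u=np.where(l==k); (cx,cy),wh,an=cv2.minAreaRect(np.c_[u+265,v+215].astype(np.float32)); print(cx,cy,wh,an)
pts=cv2.boxPoints(((cx,cy),wh,an)); 
e=sorted(pts.tolist()); A=np.mean(e[:2],0)+[-.5,0]; B=np.mean(e[2:],0)+[.5,0]; print(A,B)
gs=cv2.cvtColor(sc["image"],cv2.COLOR_RGB2GRAY)[255:280,205:240]; ms=(gs>150).astype(np.uint8)
n,l,st,c=cv2.connectedComponentsWithStats(ms); print("scene",st[1:],c[1:]+[205,255])
for z in(.07,.08,.09,.1,.11):
    p,q=onz(s,*A,z),onz(s,*B,z); m_=(p+q)/2
    print(z,p,q,np.linalg.norm(p-q),"tool",T[:3,:3].T@(m_-T[:3,3]),proj(sc,p),proj(sc,q),proj(sc,m_))
```

```text
[[   0    0   95   35 2914]
 [  86    0    5    3   12]
 [  16   10    5    8   34]
 [  44   10   34   14  365]] [[310.4876 232.2783]
 [352.8333 216.0833]
 [282.8235 227.9706]
 [325.4493 230.6767]]
325.5 231.5 (13.0, 33.0) 90.0
[308.5 231.5] [342.5 231.5]
scene [[  4   0   2   1   2]
 [  0   7   3   2   3]
 [  0  12  10  13 111]
 [ 14  23   6   2   7]] [[209.5    255.    ]
 [206.     262.6667]
 [209.1892 273.0991]
 [221.7143 278.8571]]
0.07 [0.4431 0.1205 0.07  ] [0.4388 0.1533 0.07  ] 0.03306835469868147 tool [-0.0074  0.0107  0.1831] [231.2907 287.701 ] [219.9356 284.9232] [225.594  286.3074]
0.08 [0.4407 0.1203 0.08  ] [0.4365 0.1522 0.08  ] 0.03211942628110278 tool [-0.005   0.0104  0.1731] [230.432  285.4582] [219.3353 282.7571] [224.8653 284.1032]
0.09 [0.4383 0.1202 0.09  ] [0.4342 0.1511 0.09  ] 0.031170497863524126 tool [-0.0025  0.0101  0.1631] [229.5621 283.1863] [218.7271 280.5621] [224.1271 281.87  ]
0.1 [0.4358 0.12   0.1   ] [0.4319 0.15   0.1   ] 0.03022156944594545 tool [-0.0001  0.0098  0.1531] [228.6808 280.8846] [218.1106 278.3376] [223.3791 279.6071]
0.11 [0.4334 0.1199 0.11  ] [0.4296 0.1489 0.11  ] 0.02927264102836679 tool [0.0023 0.0095 0.1431] [227.7878 278.5525] [217.4859 276.0831] [222.621 277.314]
```

>>> carry_out:
  motion: "-0.02 -0.02 0.1 0; -0.02 -0.02 0.25 0; -0.02 -0.02 0.4 0; -0.02 -0.02 0.55 0; -0.02 -0.02 0.7 0; -0.02 -0.02 0.85 0; -0.02 -0.02 1 0; -0.02 -0.02 1 0"
  grip: 1

```text
time: 5.35
tool_pos: [0.4361, 0.1223, 0.0998]
ee_rot: [-3.141, -0.008, -3.011]
wrist_force: [-0.6, -0.3, -0.6]
width: 0.0942
finger_force: 0.0
```

>>> carry_out:
  motion: "0 0 0.06 0; 0 0 0.12 0; 0 0 0.12 0; 0 0 0.12 0; 0 0 0.12 0; 0 0 0.12 0; 0 0 0.12 0; 0 0 0.12 0"
  grip: -0.2

```text
time: 6.15
tool_pos: [0.4385, 0.123, 0.0865]
ee_rot: [3.141, 0.002, -3.01]
wrist_force: [0.3, 0.7, -0.1]
width: 0.0553
finger_force: 30.0
```

>>> carry_out:
  motion: "0 0 -0.05 0; -0.01 0 -0.11 0; -0.02 0 -0.18 0; -0.035 0 -0.25 0; -0.06 0 -0.31 0; -0.09 0 -0.37 0; -0.13 0 -0.415 0; -0.175 0 -0.46 0"

```text
time: 6.95
tool_pos: [0.4643, 0.1264, 0.1556]
ee_rot: [3.141, -0.0, -3.01]
wrist_force: [-1.8, 2.8, -1.9]
width: 0.0555
finger_force: 30.0
```

>>> carry_out:
  motion: "-0.03 0 -0.02 0; -0.06 0 -0.04 0; -0.1 0 -0.06 0; -0.13 0 -0.075 0; -0.16 0 -0.085 0; -0.19 0 -0.095 0; -0.19 0 -0.095 0; -0.19 0 -0.095 0"

```text
time: 7.75
tool_pos: [0.4926, 0.13, 0.1694]
ee_rot: [3.141, 0.001, -3.01]
wrist_force: [-1.7, 4.1, -1.7]
width: 0.0549
finger_force: 30.0
```

Run:
```python
from h import *
print(robot.get_obs()["tool_pos"],robot.get_obs()["ee_rot"])
sc=take("scene","s5"); s=take("wrist","w5")
a=cv2.resize(sc["image"][190:270,205:285],(480,480),interpolation=cv2.INTER_CUBIC)
w=cv2.resize(s["image"][200:440,200:440],(480,480),interpolation=cv2.INTER_CUBIC)
cv2.imwrite("pics/c5.png",cv2.resize(np.hstack([w,a]),(800,400))[:,:,::-1])
```

```text
[0.49263551 0.13004456 0.16941842] [ 3.14130759e+00  8.80522180e-04 -3.01031505e+00]
```

View pics/c5.png

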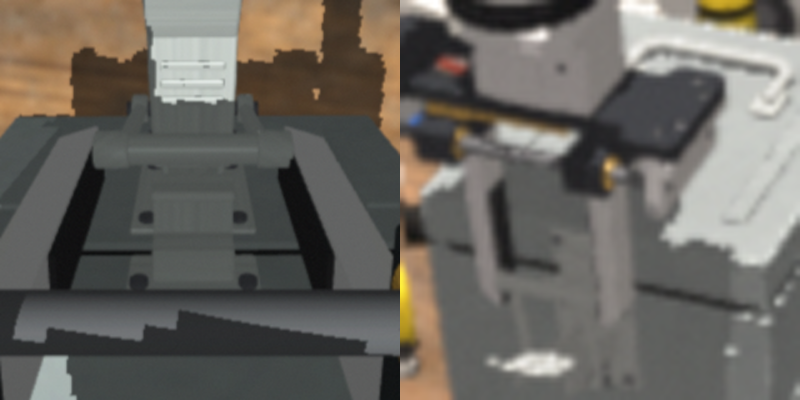

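Wrist crop: the bar is at about (315,290) full-pixel, in front of and above the hook, whose lip edge is near v=316. It is aligned sideways. I'll move it over the slot.

>>> carry_out:
  motion: "0 0 -0.02 0; -0.03 0 -0.02 0; -0.06 0 -0.02 0; -0.09 0 -0.02 0; -0.12 0 -0.02 0; -0.15 0 -0.02 0; -0.17 0 -0.02 0; -0.17 0 -0.02 0"

```text
time: 8.65
tool_pos: [0.5182, 0.1334, 0.1722]
ee_rot: [3.141, 0.001, -3.01]
wrist_force: [-2.2, 4.1, -0.6]
width: 0.0542
finger_force: 30.0
```

Run:
```python
from h import *
s=take("wrist","w6")
w=cv2.resize(s["image"][200:380,220:410],(760,600),interpolation=cv2.INTER_CUBIC)
w=cv2.convertScaleAbs(w,alpha=1.5,beta=10)
cv2.imwrite("pics/c6.png",cv2.resize(s["image"][200:350,220:420],(800,600),interpolation=cv2.INTER_CUBIC)[:,:,::-1])
```

```text
(no output)
```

View pics/c6.png

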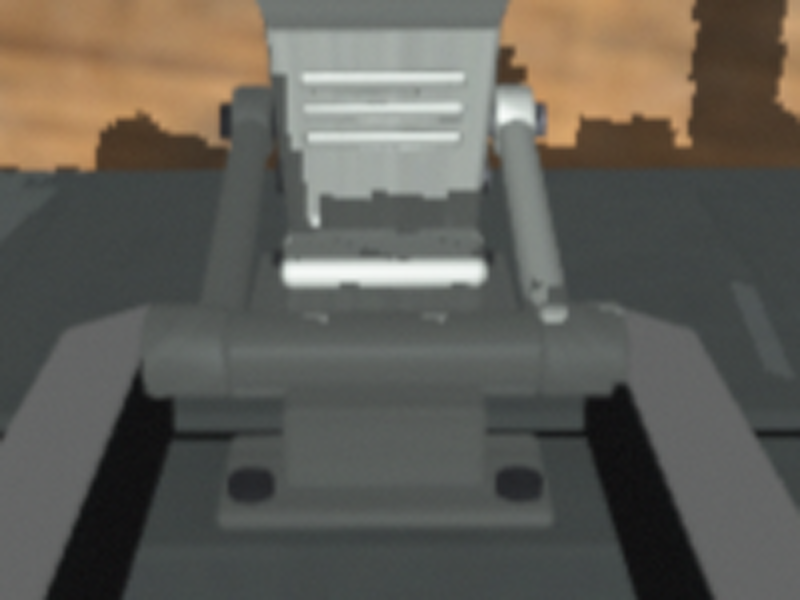

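Wrist view: the lip top is the bright strip at full-pixel (316,268), with the bar axis at v≈287. By my rays the bar is about 4 mm behind the lip centre and needs about 5 mm more toward the case. I'll do that, then lower it.

>>> carry_out:
  motion: "-0.02 0 0 0; -0.037 0 0 0; -0.037 0 0.01 0; -0.037 0 0.025 0; -0.037 0 0.04 0; -0.037 0 0.055 0; -0.037 0 0.07 0; -0.037 0 0.07 0"

```text
time: 9.5
tool_pos: [0.5229, 0.1341, 0.1638]
ee_rot: [3.141, 0.002, -3.01]
wrist_force: [-5.5, 3.3, 5.0]
width: 0.054
finger_force: 31.8
```

Run:
```python
from h import *
s=take("wrist","w7")
cv2.imwrite("pics/c7.png",cv2.resize(s["image"][200:350,220:420],(800,600),interpolation=cv2.INTER_CUBIC)[:,:,::-1])
```

```text
(no output)
```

View pics/c7.png

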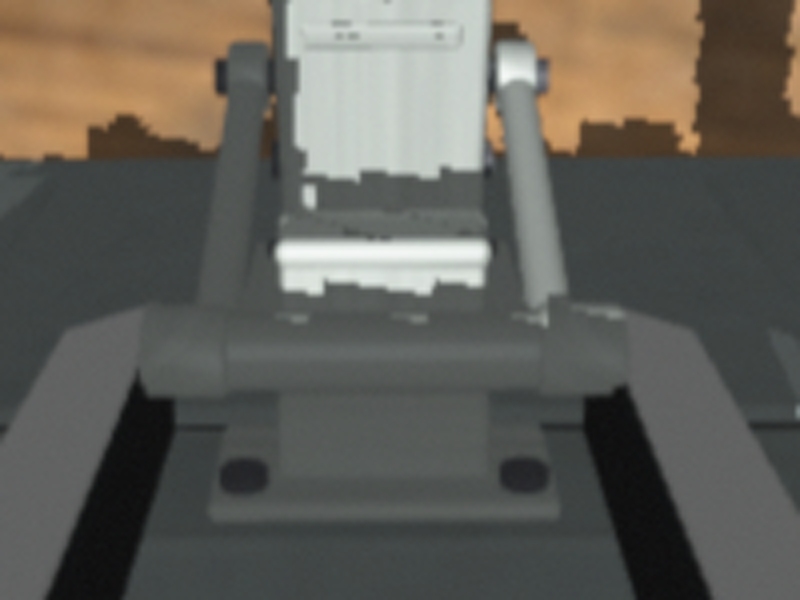

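>>> carry_out:
  motion: "0 0 0.01 0; 0 0 0.02 0; 0 0 0.03 0; 0 0 0.04 0; 0 0 0.04 0; 0 0 0.04 0; 0 0 0.04 0; 0 0 0.04 0"

```text
time: 10.35
tool_pos: [0.5228, 0.1341, 0.1574]
ee_rot: [3.141, 0.001, -3.01]
wrist_force: [-5.0, 4.1, 4.0]
width: 0.0538
finger_force: 31.6
```

>>> carry_out:
  motion: "0 0 0.01 0; 0 0 0.02 0; 0 0 0.03 0; 0 0 0.04 0; 0 0 0.04 0; 0 0 0.04 0; 0 0 0.04 0; 0 0 0.04 0"

```text
time: 11.15
tool_pos: [0.5228, 0.1341, 0.1536]
ee_rot: [3.141, 0.002, -3.01]
wrist_force: [-8.5, 2.2, 10.6]
width: 0.0539
finger_force: 32.5
```

>>> carry_out:
  motion: "0 0 0 0; 0 0 0 0; 0 0 0 0; 0 0 0 0; 0 0 0 0; 0 0 -0.1 0; 0 0 -0.25 0; 0 0 -0.4 0"
  grip: 1

```text
time: 11.95
tool_pos: [0.5242, 0.1333, 0.212]
ee_rot: [-3.14, 0.004, -3.011]
wrist_force: [0.8, 0.3, -0.6]
width: 0.0941
finger_force: 0.0
```

>>> carry_out:
  motion: "0 0 -0.05 0; 0.2 0 -0.1 0; 0.4 0 -0.1 0; 0.5 0 -0.1 0; 0.5 0 -0.1 0; 0.5 0 -0.1 0; 0.5 0 -0.1 0; 0.5 0 -0.1 0"
  grip: -1

```text
time: 12.75
tool_pos: [0.4495, 0.1241, 0.2244]
ee_rot: [-3.141, -0.0, -3.011]
wrist_force: [-0.1, 0.6, 0.4]
width: 0.0336
finger_force: 0.0
```

Run:
```python
from h import *
print(robot.get_obs()["tool_pos"],robot.get_obs()["ee_rot"])
s=take("wrist","w8"); sc=take("scene","s8")
w=cv2.resize(s["image"][160:460,160:460],(400,400),interpolation=cv2.INTER_CUBIC)
a=cv2.resize(sc["image"][200:280,205:285],(400,400),interpolation=cv2.INTER_CUBIC)
cv2.imwrite("pics/c8.png",np.hstack([w,a])[:,:,::-1])
```

```text
[0.44945302 0.12408529 0.22444996] [-3.14142330e+00 -2.03770433e-04 -3.01063111e+00]
```

View pics/c8.png

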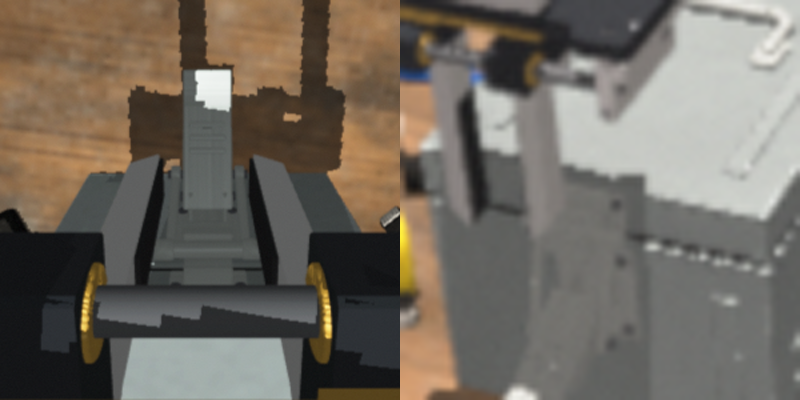

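The wrist view shows the lever tip at full-pixel (315,212), standing at about 1.2 rad, which matches a hooked loop; the bar is at v≈347 where the keeper projects. I now go above the lever and press it in.

>>> carry_out:
  motion: "0.08 0 0.05 0; 0.08 0 0.15 0; 0.08 0 0.25 0; 0.08 0 0.35 0; 0.08 0 0.45 0; 0.08 0 0.55 0; 0.08 0 0.66 0; 0.08 0 0.66 0"

```text
time: 13.65
tool_pos: [0.435, 0.1222, 0.1222]
ee_rot: [-3.141, -0.006, -3.011]
wrist_force: [-0.5, -0.3, 0.8]
width: 0.0003
finger_force: 0.0
```

>>> carry_out:
  motion: "-0.013 0 0.087 0; -0.05 0 0.15 0; -0.08 0 0.19 0; -0.11 0 0.22 0; -0.12 0 0.23 0; -0.12 0 0.23 0; -0.12 0 0.23 0; -0.12 0 0.23 0"

```text
time: 14.45
tool_pos: [0.4531, 0.1247, 0.0901]
ee_rot: [-3.142, -0.005, -3.01]
wrist_force: [-4.6, -0.8, 0.1]
width: 0.0005
finger_force: 1.9
```

>>> carry_out:
  motion: "-0.02 0 0.01 0; -0.04 0 0.02 0; -0.06 0 0.02 0; -0.08 0 0.02 0; -0.1 0 0.02 0; -0.12 0 0.02 0; -0.14 0 0.02 0; -0.16 0 0.02 0"

```text
time: 15.25
tool_pos: [0.4784, 0.128, 0.0874]
ee_rot: [-3.142, -0.001, -3.01]
wrist_force: [-1.5, -0.1, -1.1]
width: 0.0003
finger_force: 0.4
```

>>> carry_out:
  motion: "-0.015 0 0 0; -0.03 0 0 0; -0.045 0 0 0; -0.055 0 0 0; -0.06 0 0 0; -0.06 0 0 0; -0.06 0 0 0; -0.06 0 0 0"

```text
time: 16.05
tool_pos: [0.4871, 0.1292, 0.0883]
ee_rot: [-3.142, -0.0, -3.01]
wrist_force: [-3.8, -0.6, 4.2]
width: 0.0005
finger_force: 1.8
```

>>> carry_out:
  motion: "-0.01 0 0 0; -0.02 0 0 0; -0.03 0 0 0; -0.04 0 0 0; -0.04 0 0 0; -0.04 0 0 0; -0.04 0 0 0; -0.04 0 0 0"

```text
time: 16.85
tool_pos: [0.487, 0.1292, 0.0884]
ee_rot: [-3.141, -0.015, -3.01]
wrist_force: [-21.5, -3.6, 15.0]
width: 0.0004
finger_force: 10.7
```

>>> carry_out:
  motion: "0.05 0 0 0; 0.15 0 -0.05 0; 0.25 0 -0.15 0; 0.35 0 -0.3 0; 0.4 0 -0.5 0; 0.4 0 -0.7 0; 0.4 0 -0.9 0; 0.4 0 -1 0"

```text
time: 17.65
tool_pos: [0.4356, 0.1224, 0.2413]
ee_rot: [3.142, 0.007, -3.011]
wrist_force: [-0.3, -0.3, -0.2]
width: 0.0003
finger_force: 0.0
```

>>> carry_out:
  motion: "0 0 -0.05 0; 0 0 -0.1 0; 0 0 -0.1 0; 0 0 -0.1 0; 0 0 -0.1 0; 0 0 -0.1 0; 0 0 -0.1 0; 0 0 -0.1 0"
  grip: 1

```text
time: 18.45
tool_pos: [0.4337, 0.1221, 0.253]
ee_rot: [-3.142, -0.0, -3.01]
wrist_force: [0.0, -0.5, 1.0]
width: 0.0609
finger_force: 0.0
```

Run:
```python
from h import *
np.set_printoptions(precision=4,suppress=True)
o=robot.get_obs(); print(o["tool_pos"],o["width"],o["wrist_force"])
s=take("wrist","w9"); 
c,si=np.cos(np.radians(7.7)),np.sin(np.radians(7.7))
W=lambda x,y,z: np.array([.6405+c*x-si*y,.153+si*x+c*y,z])
for n,p in dict(keeper=(-.131,0,.155),barL=(-.131,.028,.155),barR=(-.131,-.028,.155),lip=(-.140,0,.158),pivot=(-.146,0,.1075),tipclosed=(-.1546,0,.031),tip02=(-.1694,0,.036),face=(-.146,0,.07),rimlid=(-.11,.05,.14),lidtop0=(-.11,.05,.172)).items(): print(n,proj(s,W(*p)))
g=cv2.cvtColor(s["image"],cv2.COLOR_RGB2GRAY)
for u in (285,293,300,305,315,325,330,340,345): print(u,g[190:390:3,u].tolist())
```

```text
[0.4337 0.1221 0.253 ] 0.06090654126400941 [ 0.0406 -0.5045  0.9692]
keeper [318.5121 341.3826]
barL [353.509  341.2751]
barR [283.5222 341.4901]
lip [318.5485 333.1467]
pivot [317.9327 299.4976]
tipclosed [317.2714 263.7464]
tip02 [317.2885 252.2672]
face [317.5816 284.1588]
rimlid [376.8603 353.9785]
lidtop0 [383.6593 377.0903]
285 [103, 106, 106, 113, 115, 113, 120, 118, 116, 116, 117, 113, 115, 54, 53, 52, 48, 45, 46, 47, 48, 50, 51, 51, 52, 53, 54, 54, 53, 62, 80, 133, 126, 126, 63, 80, 80, 78, 75, 78, 78, 77, 79, 78, 77, 78, 78, 78, 76, 79, 91, 93, 85, 73, 62, 66, 48, 60, 59, 59, 60, 51, 44, 57, 71, 79, 89]
293 [105, 106, 113, 119, 119, 110, 123, 128, 121, 118, 118, 99, 44, 47, 54, 55, 52, 47, 49, 48, 49, 49, 52, 50, 52, 52, 49, 54, 52, 58, 123, 136, 126, 129, 106, 80, 78, 82, 90, 78, 78, 78, 78, 77, 77, 78, 77, 77, 77, 76, 86, 95, 84, 89, 66, 66, 57, 74, 72, 38, 40, 61, 44, 58, 70, 81, 90]
300 [46, 42, 46, 50, 52, 49, 47, 48, 47, 46, 52, 49, 50, 53, 57, 57, 53, 49, 51, 50, 52, 54, 54, 54, 54, 52, 49, 57, 56, 57, 64, 61, 66, 70, 74, 74, 75, 77, 86, 77, 76, 80, 78, 44, 74, 78, 7
[... 1073 characters left out ...]
77, 78, 78, 87, 74, 72, 77, 75, 43, 76, 76, 78, 74, 87, 80, 85, 94, 84, 79, 77, 78, 83, 84, 85, 86, 77, 64, 44, 57, 71, 81, 89]
340 [117, 125, 128, 121, 131, 134, 131, 125, 127, 131, 128, 130, 137, 101, 54, 53, 54, 54, 55, 56, 56, 54, 54, 56, 55, 58, 56, 55, 56, 58, 57, 64, 65, 62, 59, 65, 64, 61, 44, 47, 66, 71, 73, 76, 78, 77, 78, 79, 77, 82, 92, 98, 87, 82, 65, 66, 57, 74, 76, 47, 55, 64, 43, 60, 71, 80, 89]
345 [120, 121, 128, 122, 129, 135, 132, 129, 135, 135, 133, 131, 135, 61, 53, 56, 56, 58, 56, 59, 60, 59, 59, 57, 53, 55, 57, 56, 55, 59, 59, 61, 63, 62, 58, 63, 64, 63, 64, 63, 65, 66, 65, 65, 64, 63, 63, 65, 69, 81, 91, 93, 86, 66, 61, 65, 47, 61, 59, 61, 68, 56, 44, 58, 70, 78, 89]
```

```bash
python3 -c "
from bench import robot
print(robot.close_job())"
```

```text
the job is handed in; nothing more can be done
None
```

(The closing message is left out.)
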